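# Unclamp the finished housing and put it in the blue tray

## Task

The housing in the orange fixture has had its last screw driven. Slide the fixture's jaw, the one with the black handle, fully open and leave it open, then lift the housing out and set it down in the blue tray, flat on the tray floor and right way up, without letting it drop. Leave the housing in the red tray, the screwdriver and the jar where they are.

Things in the scene. Friction and masses are not known exactly. Their poses are not given: they have to be found in the camera images.
- fixture: Orange clamping fixture, fixed to the bench: plate 130 (x) by 300 (y) by 18 mm. Origin at the centre of its underside, at bench height; z up. The sliding jaw is at the housing's +y end and moves along the fixture's y. A fixed jaw without a lip, 22 mm high above the plate, stands at the housing's -y end.
- nest (a point): Point on the plate's top (18 mm above the bench) under the clamped housing's centre, at fixture y = -30 mm. Four locating blocks, 12 mm high above the plate and 14 mm thick, stand 1 mm beside the housing's long sides, each 32 to 52 mm either way along y from this point, so the middle 64 mm of both long sides is free to grip.
- jaw (a joint): The sliding jaw's travel in m: 0 is closed against the housing, 0.045 is the stop, fully open; it opens towards the fixture's +y. It stays where it is left (about 5 N of sliding friction, no spring). When closed its steel lip reaches 10 mm over the housing's end ear and holds it down.
- jaw_handle (a point): Point in the jaw's handle, 12 mm below its top, centred otherwise; moves with the jaw. The handle is an upright black block with a yellow band, 50 mm along the fixture's x, 16 mm along its y; its top is 98 mm above the bench, the jaw's top below it 39 mm. Closed, this point is at fixture x = 0, y = 81, z = 86 mm.
- housing: The finished grey-green housing, about 0.3 kg: body 56 (x) by 104 (y) by 42 mm high; flat ears 6 mm thick at the foot of both ends make it 130 mm long in y. Ribs and four brass screws on top. Origin at the centre of its underside, z up; at the start its axes are parallel to the fixture's. The two ends are alike.
- blue_tray: Blue open tray for finished housings, fixed to the bench, empty: 190 (x) by 140 (y) by 35 mm high outside, walls and floor 5 mm thick. Origin at the centre of its underside, z up; long side along its x axis. It may stand left or right of the fixture.
- red_tray: Red open tray for rejects, fixed to the bench, of the same size and axes as the blue one, on the other side of the fixture. Holds one reject housing.
- reject: A reject housing that looks the same as the finished one, lying in the red tray. To be left alone. Origin at the centre of its underside.
- screwdriver: Loose screwdriver about 200 mm long, lying on the bench beyond the fixture. To be left alone.
- jar: Loose closed amber jar of screws with a white cap, 60 mm wide, 80 mm high, on the bench beyond the fixture. To be left alone. Origin at the centre of its underside.
Not all that is in view belongs to the job. Leave any pink look-alike of the housing alone.

How it is judged (in metres and radians):
On the way, in this order (a step that is already met when the one before it is completed fails the run):
1. the jaw is slid open (past 38 of its 45 mm) with the housing still lying in the fixture (value of joint jaw above 0.038 m and z of housing in the frame of fixture below 0.025 m and distance of housing from where it was at the start of the episode below 0.02 m), for 0.2 s.
2. the housing is lifted at least 40 mm out of the fixture (z of housing in the frame of fixture above 0.058 m), for 0.1 s.
At the end, for the whole second after the job is handed in: The housing lies at rest inside the blue tray, its underside within 5 mm of the tray floor and within 0.1 rad of level, right way up; the jaw is still open past 38 of its 45 mm (value of joint jaw above 0.038 m and x of housing in the frame of blue_tray between -0.07 and 0.07 m and y of housing in the frame of blue_tray between -0.05 and 0.05 m and z of housing in the frame of blue_tray below 0.01 m and angle between housing's own z axis and vertical below 0.1 rad and linear speed of housing below 0.02 m/s); the robot touches nothing.
It fails at once if the housing is let go over the blue tray more than 30 mm above the tray floor (horizontal distance between housing and blue_tray below 0.1 m and z of housing in the frame of blue_tray above 0.035 m and contact force between the fingers and housing below 0.1 N).
It fails at once if the reject housing is moved more than 20 mm (distance of reject from where it was at the start of the episode above 0.02 m).
It fails at once if the screwdriver is moved more than 30 mm (distance of screwdriver from where it was at the start of the episode above 0.03 m).
It fails at once if the jar is moved more than 30 mm (distance of jar from where it was at the start of the episode above 0.03 m).
It also fails if it takes over 51 s, if anything falls off the work surface, if the arm or the gripper's body presses on something with over 40 N, if the wrist force passes 120 N, or if a joint passes its speed limit or range.

## Robot

A 7-joint arm with a two-finger parallel gripper is mounted at the origin on the work surface. World frame = base frame: x ahead of the robot, y to its left, z up, the work surface at z = 0. Lengths are in m, angles in degrees, forces in N, time in s.
With the tool pointing down it reaches from about 0.4 to 0.925 m from the base axis. Payload 5.6 kg.
Tool frame: the origin (TCP) lies on the centre line of the jaws, within the pads' length; the fingertips stand 17 mm ahead of it and the grasp point (between the pads) lies 2 mm behind it; z points along the fingers, y is the direction in which the jaws open and shut (so a half turn about z gives the same grasp; the last joint's range is limited). The gripper opens to 85 mm and grips with 20 to 120 N. Pads are 22 mm wide; open, the fingers measure 114 mm over their backs; the gripper's body (76 mm by 85 mm) begins 54 mm behind the grasp point. The pads swing forward as they close: fully open they stand 13 mm farther back than shut.
Start: joints at [-77.292, 26.786, -0.665, 91.828, 0.344, 61.387, -3.226], TCP at [0.17, 0.627, 0.248] pointing down, gripper open.
Joint ranges: [-144.91, 144.91], [-17.63, 115.5], [-89.93, 88.59], [15.96, 139.68], [-74.01, 254.01], [8.47, 105.57], [-167.45, 167.45]. Speed limits (degrees/s): [147.25, 147.25, 180, 180, 180, 180, 180].

## Interface

Orientations are given as [roll, pitch, yaw] about the fixed x, y, z axes, in that order (R = Rz(yaw) Ry(pitch) Rx(roll)).
In Python, from plant import bot gives the robot as it stands.
- The arm moves only by the shell command python3 -m crank 'ROWS' [FORCE]. ROWS is JSON, a list that holds one entry, the list of rows, each a list of 7 numbers: the shift along the world's x, y, z scaled (see below), then the turn, a rotation vector about the world's x, y, z scaled (see below), then the opening, from 0 (shut) to 1 (fully open). In form: [[[tx, ty, tz, rx, ry, rz, grip], ...]]. A call has 1 to 20 rows; each row is the pose to reach, as a shift and turn from the pose measured when the call began; what a row does not reach only later rows make up. The controller multiplies each number of a shift by 0.4 m and each number of a turn by 1.5 rad. A row lasts 1/8 s, in which the tool goes at most 62.5 mm and 10.7 degrees, less where a joint would pass 70% of its speed; a pose out of reach is approached as far as the arm can. A call with a number of a shift or a turn outside -1 to 1 is refused whole. A call with a gripper value outside its range is refused whole. The fingers move at their own pace and stop on an object; FORCE is the grip in N (left out, the last holds). Time passes only in rows, so rows that repeat a pose let the fingers close. It gives the time, the measured TCP pose, the force and the opening at its end, in the units of the state.
- bot.get_state(): the state, without advancing time (a new reading comes with each control period).
- bot.get_image(name): name is "side" or "top" or "wrist"; returns the picture (480x640x3 uint8, blue, green, red); there is no depth.
- bot.camera_info(name): a dict with "fx", "fy", "cx", "cy" (pixels), "k1" (the pictures are not rectified: a ray, as slopes to the right and down, at radius r is drawn at 1 + k1 r^2 times it, then the intrinsics apply), "T" (4x4, takes a point from camera to world coordinates). Camera axes: x right, y up, looking along -z (the intrinsics and any distortion apply to the point x, -y, -z); pixel columns grow to the right and rows downward; lengths in m; the calibration is good to about 2 mm. A picture is of the moment at which its call begins: read the wrist's pose just before it. camera_info takes no time and is no camera call; for the wrist camera it gives the pose at the moment of the call.
- bot.hand_in(): hands the job in, once; it reports no verdict.
The state is a dict: "t": time; "joint_positions": joint angles; "qd": joint speeds; "joint_efforts": joint torques, N m; "tcp_pos": TCP position; "tool_rot": TCP orientation; "ft_force": force on the tool from outside, world axes, zero at the start; "ft_torque": the same for the moment, N m; "width": finger opening in m.
Only numpy, scipy, OpenCV 4.12 (cv2) and the standard library are available. Lean on these libraries where they do the work, as an engineer would, in place of code of your own. Each camera call takes 0.05 s, during which the arm holds its last target. There are 200 camera calls.

## Working session

There is one attempt and no reset: what is moved stays moved. The work goes in short steps, Python scripts to look and compute and a shell command to move; the robot and the scene stay as the last step left them, time stands still between calls to the robot, and variables do not carry over. Pictures are saved under pics/ and viewed, about 8 in all and at most 12, crops included, and the job is handed in when it is done.

```bash
mkdir -p pics; ls; python3 - <<'E'
from plant import bot
import cv2
s=bot.get_state();print({k:s[k] for k in('t','tcp_pos','tool_rot','width')})
for n in("top","side"):
    im=bot.get_image(n);cv2.imwrite(f"pics/{n}0.png",im);c=bot.camera_info(n);print(n,c)
E
```

```text
pics
{'t': 0.0, 'tcp_pos': array([0.17002682, 0.6268082 , 0.24733401]), 'tool_rot': array([-1.79897741e+02,  7.21277541e-03,  1.64824782e+02]), 'width': 0.085319480030633}
top {'fx': 623.2886578123196, 'fy': 623.2886578123196, 'cx': 311.32612548060564, 'cy': 244.9021193828917, 'k1': 0.030977267059425148, 'T': array([[ 0.02284175,  0.99337428, -0.1126312 ,  0.39660209],
       [-0.99968354,  0.02150746, -0.01304759, -0.00781789],
       [-0.01053873,  0.11289358,  0.99355119,  1.47062367],
       [ 0.        ,  0.        ,  0.        ,  1.        ]])}
side {'fx': 486.6626794287347, 'fy': 486.6626794287347, 'cx': 322.90130967822193, 'cy': 232.73265545686533, 'k1': -0.12551581165950548, 'T': array([[ 0.99513135,  0.06135268, -0.07713259,  0.49854869],
       [-0.09789409,  0.70595944, -0.70145421, -0.72743521],
       [ 0.01141639,  0.70558991,  0.70852844,  0.82908766],
       [ 0.        ,  0.        ,  0.        ,  1.        ]])}
```

View pics/top0.png

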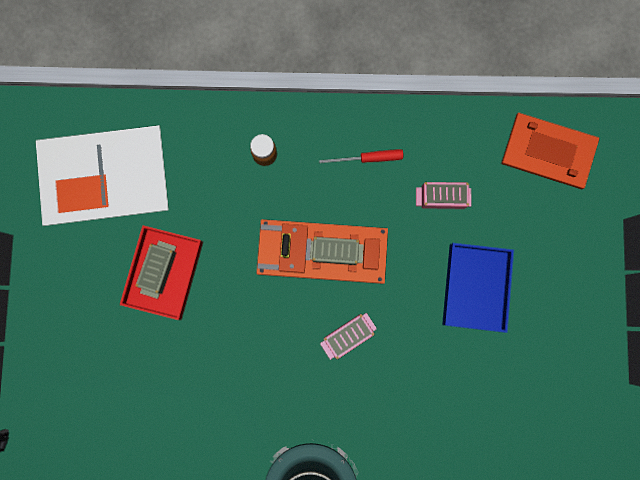

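View pics/side0.png

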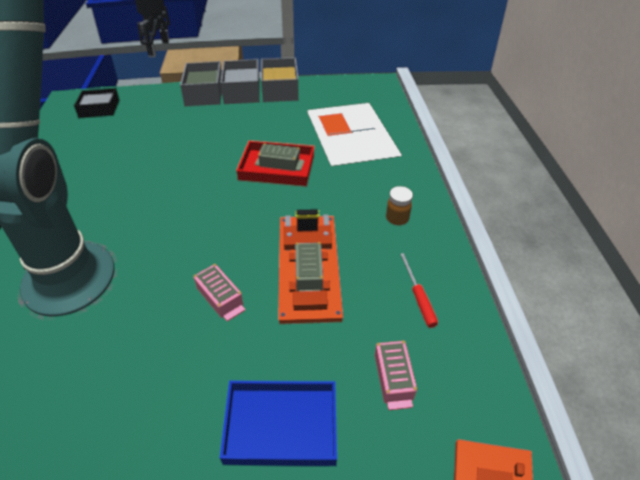

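The top view shows these candidates for the housing:
- (335,250): clamped in the fixture that has the handle. This is the target.
- (155,268): the reject in the red tray.
- (445,195) and (350,337): pink look-alikes.

The other orange items are not the fixture: a bare plate at (550,150) and a printed sheet at (80,195). The blue tray is at (478,288) and the handle at (286,245).

```bash
cat > h.py <<'E'
import numpy as np,cv2
def ray(c,p):
    d=(np.array(p,float)-[c['cx'],c['cy']])/[c['fx'],c['fy']];u=d.copy()
    for _ in range(20):u=d/(1+c['k1']*(u@u))
    return c['T'][:3,3],c['T'][:3,:3]@np.array([u[0],-u[1],-1])
def plane(c,p,z):
    o,d=ray(c,p);return (o+d*(z-o[2])/d[2])
def rect(c,m,z):
    cs=cv2.findContours(m.astype('uint8'),0,2)[0];k=max(cs,key=cv2.contourArea)
    P=np.array([plane(c,q[0],z)[:2] for q in k],np.float32)
    (x,y),(w,h),a=cv2.minAreaRect(P*1000)
    if w<h:w,h,a=h,w,a+90
    return np.round([x,y,w,h,a],1)  # a: direction of long side
E
python3 - <<'E'
from h import *
from plant import bot
c=bot.camera_info('top');im=cv2.imread('pics/top0.png');H,S,V=cv2.split(cv2.cvtColor(im,cv2.COLOR_BGR2HSV))
def roi(m,x0,y0,x1,y1):
    z=np.zeros_like(m);z[y0:y1,x0:x1]=m[y0:y1,x0:x1];return z
notgreen=((H<60)|(H>90)|(S<80))
print('plate',rect(c,roi(notgreen,245,205,400,295),.018))
print('blue@35',rect(c,roi((H>105)&(H<130)&(S>120),430,230,530,345),.035))
print('housing@60',rect(c,roi((S<90)&(V>60),306,232,365,270),.06))
print('housing@60b',rect(c,roi((S<90)&(V>60),314,232,359,270),.06))
print('handle@98',rect(c,roi(V<60,278,228,296,262),.098), plane(c,(286,245),.098))
cv2.imwrite('pics/crop.png',cv2.resize(im[210:295,245:400],None,fx=5,fy=5,interpolation=2))
E
```

```text
plate [547.8 -13.5 300.9 131.9  87.1]
blue@35 [ 471.2 -372.3  190.4  146.2  174.8]
housing@60 [546.  -41.7 129.8  55.6  87.3]
housing@60b [545.8 -45.6 103.1  55.7  87.4]
handle@98 [551.6  68.2  47.1  15.2 175.9] [0.55077181 0.06634903 0.098     ]
```

View pics/crop.png

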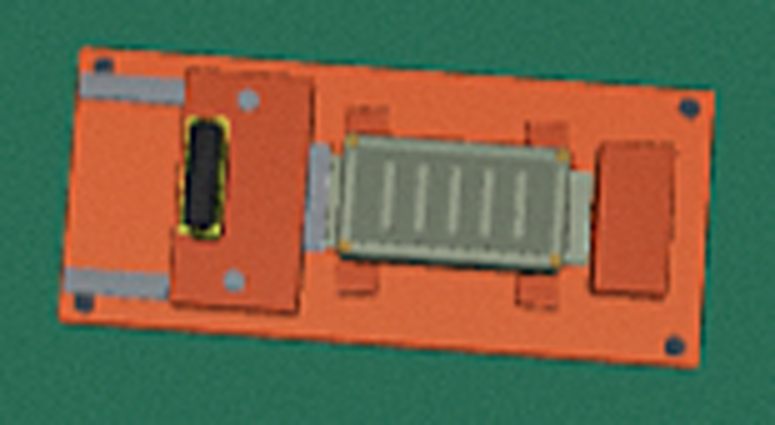

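The crop confirms the grey-green housing is under the closed lip, with the handle at the +y end. The measured sizes agree: plate 301x132 and housing 103x56. The handle comes out within 1 mm of where the plate pose predicts it. Next I move above the handle.

```bash
r='[0.955,-0.95,0,0,0,0.143,1]'; echo skip >/dev/null; python3 -m crank '[[[0.955,-0.95,0,0,0,0.143,1],[0.955,-0.95,0,0,0,0.143,1],[0.955,-0.95,0,0,0,0.143,1],[0.955,-0.95,0,0,0,0.143,1],[0.955,-0.95,0,0,0,0.143,1],[0.955,-0.95,0,0,0,0.143,1],[0.955,-0.95,0,0,0,0.143,1],[0.955,-0.95,0,0,0,0.143,1],[0.955,-0.95,0,0,0,0.143,1],[0.955,-0.95,0,0,0,0.143,1],[0.955,-0.95,0,0,0,0.143,1]]]' 30
```

```text
t: 1.48
tcp_pos: [0.5513, 0.2475, 0.2469]
tool_rot: [-179.9, -0.1, 177.2]
ft_force: [-0.1, -0.4, -0.4]
width: 0.0857
```

```bash
python3 -m crank '[[[0.002,-0.451,0,0,0,0,1],[0.002,-0.451,0,0,0,0,1],[0.002,-0.451,0,0,0,0,1],[0.002,-0.451,0,0,0,0,1],[0.002,-0.451,-0.15,0,0,0,1],[0.002,-0.451,-0.25,0,0,0,1],[0.002,-0.451,-0.34,0,0,0,1],[0.002,-0.451,-0.407,0,0,0,1],[0.002,-0.451,-0.407,0,0,0,1],[0.002,-0.451,-0.407,0,0,0,1]]]' && python3 -c "
from plant import bot;import cv2
cv2.imwrite('pics/side1.png',cv2.resize(bot.get_image('side')[150:340,220:420],None,fx=3,fy=3))"
```

```text
t: 2.72
tcp_pos: [0.5526, 0.0687, 0.0851]
tool_rot: [-180.0, -0.0, 177.3]
ft_force: [0.0, -0.4, 0.6]
width: 0.0853
```

View pics/side1.png

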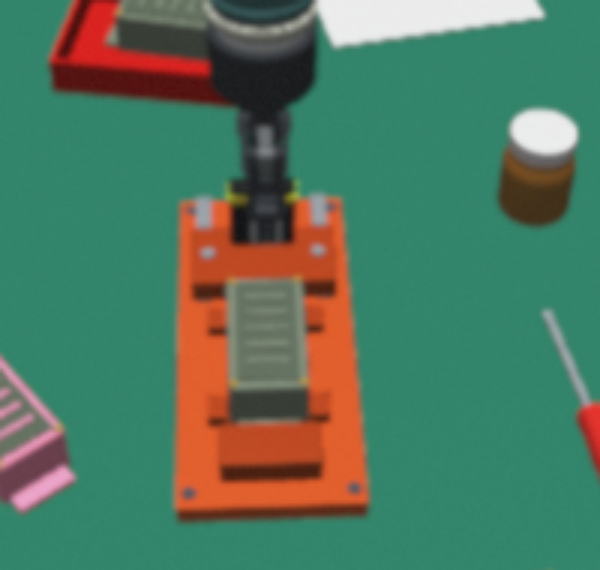

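The fingers straddle the handle, so I close and slide.

```bash
python3 -m crank '[[[0,0,0,0,0,0,0],[0,0,0,0,0,0,0],[0,0,0,0,0,0,0],[0,0,0,0,0,0,0],[0,0,0,0,0,0,0],[0,0,0,0,0,0,0]]]' 40; python3 -m crank '[[[0.001,0.02,0,0,0,0,0],[0.002,0.04,0,0,0,0,0],[0.003,0.06,0,0,0,0,0],[0.004,0.08,0,0,0,0,0],[0.005,0.1,0,0,0,0,0],[0.006,0.113,0,0,0,0,0],[0.006,0.113,0,0,0,0,0],[0.006,0.113,0,0,0,0,0],[0.006,0.113,0,0,0,0,0]]]'
```

```text
t: 3.52
tcp_pos: [0.5529, 0.0683, 0.0857]
tool_rot: [-180.0, 0.1, 177.2]
ft_force: [-1.8, -0.2, 5.0]
width: 0.0154
t: 4.65
tcp_pos: [0.5551, 0.1119, 0.0857]
tool_rot: [-179.9, 0.0, 177.2]
ft_force: [-2.4, -3.0, 4.6]
width: 0.0154
```

```bash
python3 -m crank '[[[0,0.008,0,0,0,0,0],[0,0.008,0,0,0,0,0],[0,0.008,0,0,0,0,0]]]'; python3 -m crank '[[[0,0,0,0,0,0,0.5],[0,0,0,0,0,0,0.5],[0,0,0,0,0,0,0.5],[0,0,0,0,0,0,0.5],[0,0,0,0,0,0,0.5]]]'; python3 -m crank '[[[0,0,0.15,0,0,0,0.5],[0,0,0.28,0,0,0,0.5],[0,0,0.28,0,0,0,0.5],[-0.02,-0.38,0.28,0,0,0.12,1],[-0.02,-0.38,0.28,0,0,0.24,1],[-0.02,-0.38,0.28,0,0,0.36,1],[-0.02,-0.38,0.28,0,0,0.48,1],[-0.02,-0.38,0.28,0,0,0.6,1],[-0.02,-0.38,0.28,0,0,0.72,1],[-0.02,-0.38,0.28,0,0,0.84,1],[-0.02,-0.38,0.28,0,0,0.96,1],[-0.02,-0.38,0.28,0,0,1,1],[-0.02,-0.38,0.28,0,0,1,1],[-0.02,-0.38,0.28,0,0,1,1],[-0.02,-0.38,0.28,0,0,1,1]]]'
python3 - <<'E'
from h import *
from plant import bot
print(bot.get_state()['joint_positions'])
c=bot.camera_info('wrist');w=bot.get_image('wrist');cv2.imwrite('pics/w1.png',w);print(c)
cv2.imwrite('pics/top1.png',bot.get_image('top'))
E
```

```text
t: 5.03
tcp_pos: [0.5551, 0.112, 0.0857]
tool_rot: [-179.7, -0.0, 177.1]
ft_force: [-1.6, -9.0, 5.7]
width: 0.0152
t: 5.65
tcp_pos: [0.5551, 0.1122, 0.0857]
tool_rot: [-179.7, -0.0, 177.1]
ft_force: [0.9, -0.2, -0.8]
width: 0.0429
t: 7.52
tcp_pos: [0.547, -0.0397, 0.1974]
tool_rot: [-179.7, -0.0, -97.0]
ft_force: [-0.5, -0.1, -0.4]
width: 0.0858
[ 12.74882795  21.44070283 -14.89383863 108.30776135   7.07273795
  50.82527029 167.38494125]
{'fx': 403.0773125169387, 'fy': 403.0773125169387, 'cx': 310.2426751973966, 'cy': 236.27991804937554, 'k1': -0.0679313492967001, 'T': array([[-0.99238777, -0.11719201, -0.037849  ,  0.53787973],
       [ 0.12302489, -0.95736173, -0.26138743, -0.10624163],
       [-0.00560267, -0.26405405,  0.96449161,  0.32401037],
       [ 0.        ,  0.        ,  0.        ,  1.        ]])}
```

View pics/w1.png

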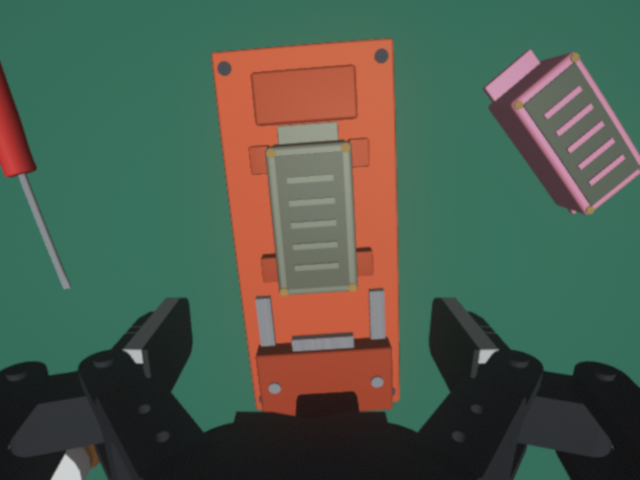

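The wrist view shows the housing at (315,220), unmoved, with the jaw drawn well back and its lip edge at row ~343. The last joint is close to its limit, so I'll take the half-turn-equivalent grasp at yaw 87°. First I measure housing and tray.

```bash
python3 - <<'E'
from h import *
from plant import bot
c=bot.camera_info('wrist');im=cv2.imread('pics/w1.png');H,S,V=cv2.split(cv2.cvtColor(im,cv2.COLOR_BGR2HSV))
m=np.zeros_like(S);m[146:300,255:372]=((S<90)&(V>60))[146:300,255:372]
print('housing wrist@60',rect(c,m,.06))
for p in((320,343),(325,395)):print(plane(c,p,.039))
im=cv2.imread('pics/top1.png');c=bot.camera_info('top')
H,S,V=cv2.split(cv2.cvtColor(im,cv2.COLOR_BGR2HSV))
for p,z in(((453,244),.035),((513,249),.035),((507,331),.035),((444,325),.035)):print(plane(c,p,z).round(4))
m=((H>105)&(H<130)&(S>120)&(V>150)).astype('uint8');m[:,:430]=0;m[:230]=0;m[345:]=0;m[:,530:]=0
print('floor@5',rect(c,cv2.morphologyEx(m,2,np.ones((5,5))),.005))
E
```

```text
housing wrist@60 [545.1 -44.4 102.9  55.9  86.8]
[0.55229253 0.05957618 0.039     ]
[0.55379291 0.10873956 0.039     ]
[ 0.5685 -0.316   0.035 ]
[ 0.5599 -0.4532  0.035 ]
[ 0.3726 -0.437   0.035 ]
[ 0.3825 -0.295   0.035 ]
floor@5 [ 468.6 -375.4  184.4  128.   174.7]
```

```bash
python3 -m crank '[[[0,0,0,0,0,-0.12,1],[0,0,0,0,0,-0.24,1],[0,0,0,0,0,-0.36,1],[0,0,0,0,0,-0.48,1],[0,0,0,0,0,-0.6,1],[0,0,0,0,0,-0.72,1],[0,0,0,0,0,-0.84,1],[0,0,0,0,0,-0.96,1],[0,0,0,0,0,-1,1],[0,0,0,0,0,-1,1],[0,0,0,0,0,-1,1]]]'; python3 -m crank '[[[0,0,0,0,0,-0.12,1],[0,0,0,0,0,-0.24,1],[0,0,0,0,0,-0.36,1],[0,0,0,0,0,-0.48,1],[0,0,0,0,0,-0.6,1],[0,0,0,0,0,-0.72,1],[0,0,0,0,0,-0.84,1],[0,0,0,0,0,-0.96,1],[0,0,0,0,0,-1,1],[0,0,0,0,0,-1,1],[0,0,0,0,0,-1,1]]]'; python3 -c "
from plant import bot
print(bot.get_state()['joint_positions'])"
```

```text
t: 9.0
tcp_pos: [0.5471, -0.0392, 0.1977]
tool_rot: [-179.7, -0.0, 177.2]
ft_force: [0.2, 0.0, -0.1]
width: 0.0853
t: 10.38
tcp_pos: [0.5471, -0.0391, 0.1977]
tool_rot: [-179.7, -0.0, 91.3]
ft_force: [0.4, -0.1, 0.6]
width: 0.0858
[-15.3052698   20.97615439  19.6525439  109.71523825  -8.91631509
  51.10092011  10.11805656]
```

```bash
python3 -m crank '[[[-0.004,-0.0125,-0.1,0,0,-0.049,1],[-0.004,-0.0125,-0.2,0,0,-0.049,1],[-0.004,-0.0125,-0.26,0,0,-0.049,1],[-0.004,-0.0125,-0.31,0,0,-0.049,1],[-0.004,-0.0125,-0.35,0,0,-0.049,1],[-0.004,-0.0125,-0.375,0,0,-0.049,1],[-0.004,-0.0125,-0.39,0,0,-0.049,1],[-0.004,-0.0125,-0.39,0,0,-0.049,1],[-0.004,-0.0125,-0.39,0,0,-0.049,1]]]'; python3 -m crank '[[[0,0,0,0,0,0,0.4],[0,0,0,0,0,0,0.4],[0,0,0,0,0,0,0.4],[0,0,0,0,0,0,0.4],[0,0,0,0,0,0,0.4],[0,0,0,0,0,0,0.4]]]' 40
```

```text
t: 11.5
tcp_pos: [0.5459, -0.0442, 0.0422]
tool_rot: [-179.7, -0.0, 87.1]
ft_force: [-0.1, -0.4, -0.1]
width: 0.0855
t: 12.25
tcp_pos: [0.5462, -0.0441, 0.0428]
tool_rot: [-179.8, -0.1, 87.1]
ft_force: [-1.7, 0.8, 5.9]
width: 0.0556
```

Gripped at 55.6 mm, against an expected 56. I lift, then move over the tray.

```bash
python3 -m crank '[[[0,0,0.03,0,0,0,0.2],[0,0,0.08,0,0,0,0.2],[0,0,0.15,0,0,0,0.2],[0,0,0.22,0,0,0,0.2],[0,0,0.3,0,0,0,0.2],[0,0,0.35,0,0,0,0.2],[0,0,0.35,0,0,0,0.2],[0,0,0.35,0,0,0,0.2]]]' 50
python3 - <<'E'
from plant import bot;import cv2
cv2.imwrite('pics/side2.png',bot.get_image('side'))
E
```

```text
t: 13.25
tcp_pos: [0.5454, -0.044, 0.1819]
tool_rot: [-179.7, -0.1, 87.1]
ft_force: [-0.3, 0.6, -2.9]
width: 0.0555
```

View pics/side2.png

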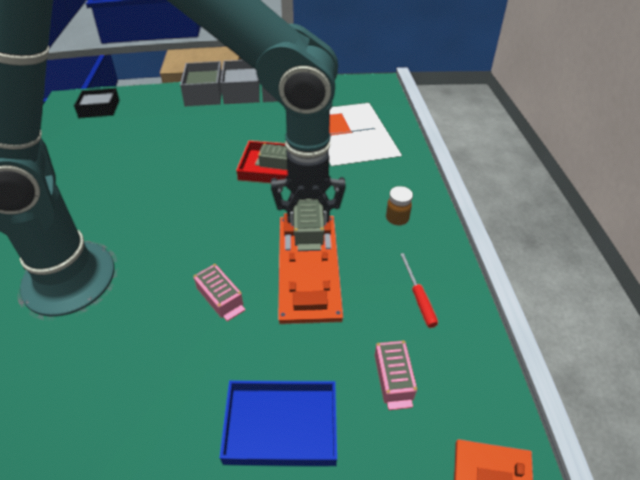

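The housing is held level and clear of the fixture. Next I travel to the tray, centre (0.470, -0.3755) with axis at -5.2°, turning about -92° on the way.

```bash
python3 -m crank '[[[-0.01,-0.06,0,0,0,-0.08,0.2],[-0.03,-0.13,0,0,0,-0.16,0.2],[-0.05,-0.2,0,0,0,-0.25,0.2],[-0.07,-0.28,0,0,0,-0.34,0.2],[-0.09,-0.36,0,0,0,-0.43,0.2],[-0.11,-0.44,0,0,0,-0.52,0.2],[-0.13,-0.52,0,0,0,-0.61,0.2],[-0.14,-0.6,0,0,0,-0.7,0.2],[-0.15,-0.67,0,0,0,-0.79,0.2],[-0.17,-0.74,0,0,0,-0.88,0.2],[-0.18,-0.8,0,0,0,-0.96,0.2],[-0.188,-0.829,0,0,0,-1,0.2],[-0.188,-0.829,0,0,0,-1,0.2],[-0.188,-0.829,0,0,0,-1,0.2]]]'; python3 -m crank '[[[0,0,0,0,0,-0.04,0.2],[0,0,0,0,0,-0.074,0.2],[0,0,-0.06,0,0,-0.074,0.2],[0,0,-0.12,0,0,-0.074,0.2],[0,0,-0.18,0,0,-0.074,0.2],[0,0,-0.18,0,0,-0.074,0.2],[0,0,-0.18,0,0,-0.074,0.2]]]'
python3 - <<'E'
from h import *
from plant import bot
c=bot.camera_info('wrist');w=bot.get_image('wrist');cv2.imwrite('pics/w2.png',w);print(c['T'],bot.get_state()['joint_positions'])
t=bot.get_image('top');cv2.imwrite('pics/top2.png',t)
E
```

```text
t: 15.05
tcp_pos: [0.4705, -0.3743, 0.1812]
tool_rot: [-179.6, -0.0, 1.3]
ft_force: [0.5, 0.1, -2.6]
width: 0.0556
t: 15.92
tcp_pos: [0.4712, -0.3742, 0.11]
tool_rot: [-179.6, -0.1, -5.0]
ft_force: [0.6, 0.5, -2.7]
width: 0.0551
[[-0.08795559  0.96128697  0.26113438  0.53733214]
 [-0.99609606 -0.08289967 -0.03033625 -0.38112636]
 [-0.00751389 -0.26278317  0.96482566  0.23667086]
 [ 0.          0.          0.          1.        ]] [  5.75133718  37.37230583  40.62279363 106.41339096 -32.42842934
  48.47111285 -32.06817483]
```

View pics/w2.png

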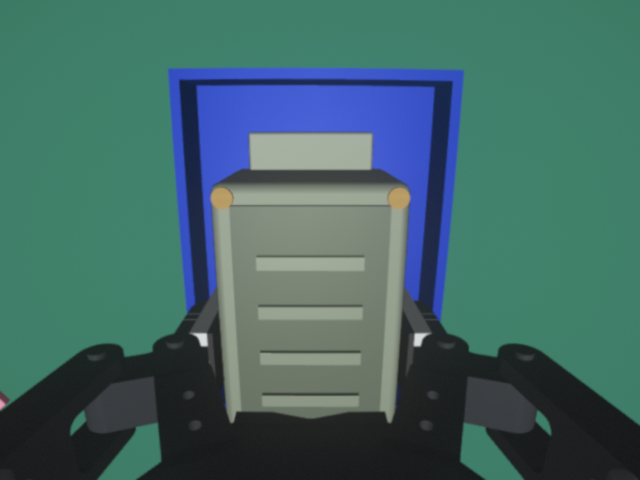

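The wrist view shows the housing parallel to and centred between the tray walls, with rim corners at (169,70) and (463,70). I check the centring from these.

```bash
python3 - <<'E'
from h import *
from plant import bot
c=bot.camera_info('wrist')
A,B=[plane(c,p,.035)[:2] for p in((169.5,70),(463,70.5))]
print(A,B,np.linalg.norm(A-B))
d=(B-A)/np.linalg.norm(B-A);n=np.array([d[1],-d[0]])
print('ang',np.degrees(np.arctan2(*d[::-1])),'centres',(A+B)/2+.095*n,(A+B)/2-.095*n)
for p in((187.5,295),(443.5,295)):print(plane(c,p,.035))
E
```

```text
[ 0.5704838  -0.31553591] [ 0.55788043 -0.4547929 ] 0.13982615980358404
ang -95.17143134489089 centres [ 0.46956881 -0.37660148] [ 0.65879541 -0.39372733]
[ 0.45544808 -0.3053833   0.035     ]
[ 0.44348628 -0.44455674  0.035     ]
```

Tray centre is (0.4696, -0.3766), and the 139.8 mm width and the angle both match. I shift 2–3 mm and lower; contact is expected at TCP z ≈ 0.030.

```bash
python3 -m crank '[[[-0.004,-0.006,-0.04,0,0,0,0.2],[-0.004,-0.006,-0.08,0,0,0,0.2],[-0.004,-0.006,-0.12,0,0,0,0.2],[-0.004,-0.006,-0.15,0,0,0,0.2],[-0.004,-0.006,-0.17,0,0,0,0.2],[-0.004,-0.006,-0.185,0,0,0,0.2],[-0.004,-0.006,-0.193,0,0,0,0.2],[-0.004,-0.006,-0.196,0,0,0,0.2],[-0.004,-0.006,-0.196,0,0,0,0.2],[-0.004,-0.006,-0.196,0,0,0,0.2]]]'; python3 -m crank '[[[0,0,-0.002,0,0,0,0.2],[0,0,-0.004,0,0,0,0.2],[0,0,-0.004,0,0,0,0.2],[0,0,-0.004,0,0,0,0.2]]]'
```

```text
t: 17.27
tcp_pos: [0.4699, -0.377, 0.0323]
tool_rot: [-179.6, -0.2, -5.0]
ft_force: [0.9, -0.3, -2.3]
width: 0.0554
t: 17.77
tcp_pos: [0.4698, -0.377, 0.0307]
tool_rot: [-179.6, -0.2, -5.0]
ft_force: [0.6, 0.2, -2.5]
width: 0.0552
```

Contact has not been felt yet, so I go down 1.5 mm more.

```bash
python3 -m crank '[[[0,0,-0.002,0,0,0,0.2],[0,0,-0.004,0,0,0,0.2],[0,0,-0.004,0,0,0,0.2],[0,0,-0.004,0,0,0,0.2]]]'
```

```text
t: 18.27
tcp_pos: [0.47, -0.3771, 0.0299]
tool_rot: [-179.6, -0.2, -5.0]
ft_force: [-1.2, 2.2, 5.6]
width: 0.0552
```

Contact at z = 0.0299, with the force rising by 8 N. I open partway because of the walls, then retreat.

```bash
python3 -m crank '[[[0,0,0,0,0,0,0.82],[0,0,0,0,0,0,0.82],[0,0,0,0,0,0,0.82],[0,0,0,0,0,0,0.82],[0,0,0,0,0,0,0.82]]]'; python3 -m crank '[[[0,0,0.06,0,0,0,0.82],[0,0,0.14,0,0,0,0.82],[0,0,0.25,0,0,0,0.82],[0,0,0.4,0,0,0,0.82],[0,0,0.5,0,0,0,0.82],[-0.1,0.5,0.5,0,0,0,0.82],[-0.1,0.5,0.5,0,0,0,0.82],[-0.1,0.5,0.5,0,0,0,0.82],[-0.1,0.5,0.5,0,0,0,0.82],[-0.1,0.5,0.5,0,0,0,0.82],[-0.1,0.5,0.5,0,0,0,0.82]]]'
python3 - <<'E'
from h import *
from plant import bot
s=bot.get_image('side');t=bot.get_image('top');cv2.imwrite('pics/side3.png',s)
cv2.imwrite('pics/top3.png',t)
c=bot.camera_info('top');H,S,V=cv2.split(cv2.cvtColor(t,cv2.COLOR_BGR2HSV))
m=np.zeros_like(S);m[240:335,445:512]=((S<90)&(V>60))[240:335,445:512];print('housing',rect(c,m,.047))
m=np.zeros_like(S);m[220:270,258:300]=(V<60)[220:270,258:300];print('handle',rect(c,m,.098))
E
```

```text
t: 18.9
tcp_pos: [0.4699, -0.3771, 0.0298]
tool_rot: [-179.6, -0.2, -5.0]
ft_force: [0.3, 0.1, -0.2]
width: 0.0699
t: 20.27
tcp_pos: [0.4302, -0.1784, 0.2307]
tool_rot: [-179.6, -0.3, -5.1]
ft_force: [0.2, -0.5, 0.1]
width: 0.07
housing [ 468.6 -376.1  127.4   56.2  176.4]
handle [554.3 111.2  45.2  14.7 177.8]
```

View pics/side3.png

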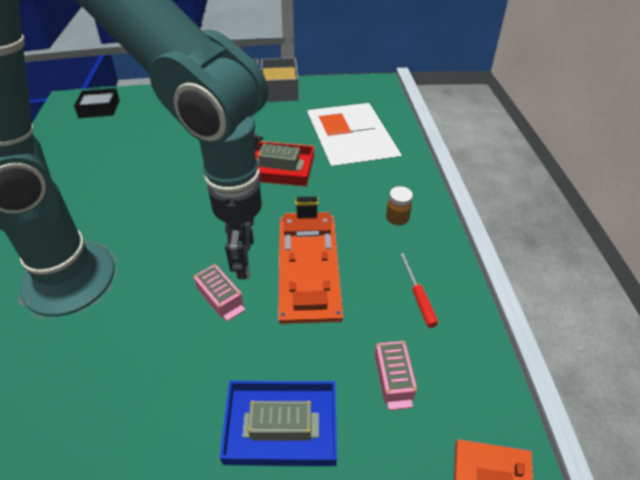

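View pics/top3.png

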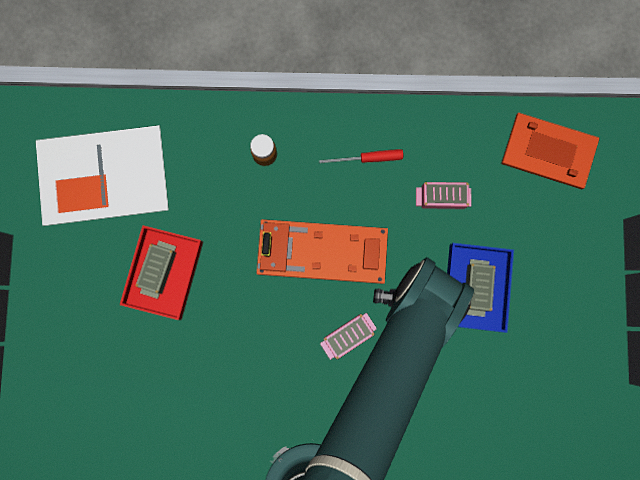

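The housing lies flat and centred in the blue tray, at (280,420) in the side view. The handle has moved from y = 68 to 111–112 mm, so the jaw is open. The reject, jar and screwdriver sit at the same pixels as at the start, and the arm is clear of everything.

```bash
python3 -c "
from plant import bot
print(bot.hand_in())"
```

```text
the job is handed in; nothing more can be done
None
```

The housing is in the blue tray, the jaw is open, and I handed the job in after about 20 s of the 51 s allowed. The hand-in reports no verdict.

- **Jaw:** I gripped the handle and slid it to its stop, where the resisting force rose to about 9 N. The gripper moved 43.6 mm and the top camera gave 43 mm of handle travel. Both are a little under the nominal 45 mm, but well past the required 38 mm.
- **Housing:** I gripped it at 55.6 mm across its sides and lifted it about 140 mm. I lowered it until it touched the tray floor at the expected height, within about 0.2 mm, and only then opened the fingers. The last picture puts it within about 1 mm of the measured tray centre, flat and right way up.
- **Orientation reading:** in the last picture its long axis read 176.4° against the tray's 174.8°. The arm partly hid the housing, so that figure is rough, and it is not judged.
- **Everything else:** the reject, jar and screwdriver show at the same pixels as at the start, and the arm stands clear of everything.

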